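Load a soldered board into the tester drawer and latch it home

ROBOT

A 6-joint arm with a two-finger parallel gripper is mounted at the origin on a cart in front of the work surface, level with it; the furniture and walls round the work are solid. World frame = base frame: x ahead of the robot, y to its left, z up, the work surface at z = 0. Lengths are in m, angles in rad, forces in N, time in s.
With the tool pointing down it reaches from about 0.4 to 0.825 m from the base axis. Payload 7 kg.
Tool frame: the origin (TCP) lies midway between the tips of the shut fingers; the grasp point (between the pads) lies 19 mm behind it (bot.grasp_offset is the x of the grasp point in the tool frame, in m); x points along the fingers, z is the direction in which the jaws open and shut, and the axes are right-handed (so a half turn about x gives the same grasp; the last joint's range is limited). The gripper opens to 85 mm and grips with 20 to 120 N. Pads are 22 mm wide; open, the fingers measure 114 mm over their backs; the gripper's body (76 mm by 85 mm) begins 54 mm behind the grasp point. The pads swing forward as they close: fully open they stand 13 mm farther back than shut.
Start: joints at [1.518, 0.359, 0.012, 0, -1.224, -0.288], TCP at [0.226, 0.636, 0.231] pointing down, gripper open.
Joint ranges: [-3.07, 3.07], [-1.43, 2.12], [-1.02, 1.25], [-3.03, 1.67], [-3.05, -0], [-3.03, 3.03]. Speed limits (rad/s): [2.39, 2.39, 3.01, 3.14, 3.14, 3.14].

INTERFACE

Orientations are given as [roll, pitch, yaw] about the fixed x, y, z axes, in that order (R = Rz(yaw) Ry(pitch) Rx(roll)).
In Python, from bench import bot gives the robot as it stands.
- The arm moves only by the tool arm_command, never from a script. Its argument "moves" is one flat list of numbers, 7 for each row, row after row: the turn, a rotation vector about the tool's x, y, z in rad, then the shift along the tool's x, y, z in mm, then the closure, from -1 (fully open) to 1 (shut), so that 0 is half open. A call has 1 to 10 rows; each row is the pose to reach, as a shift and turn from the pose measured when the call began, along the tool's axes at that moment; what a row does not reach only later rows make up. A row lasts 1/10 s, in which the tool goes at most 50 mm and 8.59 degrees, less where a joint would pass 70% of its speed; a pose out of reach is approached as far as the arm can. A call with a gripper value outside its range is refused whole. The fingers move at their own pace and stop on an object; "newtons" is the grip in N (left out, the last holds). Time passes only in rows, so rows that repeat a pose let the fingers close. It gives the time, the measured TCP pose, the force and the opening at its end, in the units of the state.
- bot.read_state(): the state, without advancing time (a new reading comes with each control period).
- bot.capture(name): name is "side" or "top" or "wrist"; returns a dict with "pixels" (384x512x3 uint8, red, green, blue), "range_z" (384x512 float32, m along the optical axis (not along the pixel's ray), 0 where there is no reading), "K" (3x3 intrinsics, pixels), "dist_coeffs" ([k1, k2, p1, p2, k3] as OpenCV has them; the pictures are not rectified), "R" (3x3) and "t" (3): a world point X has camera coordinates R X + t. Camera axes: x right, y down, z forward; pixel columns grow to the right and rows downward; lengths in m; the calibration is good to about 2 mm. A picture is of the moment at which its call begins.
- bot.hand_in(): hands the job in, once; it reports no verdict.
The state is a dict: "time_s": time; "joint_positions": joint angles; "joint_velocities": joint speeds; "joint_efforts": joint torques, N m; "ee_pos": TCP position; "orientation": TCP orientation; "wrist_force": force on the tool from outside, world axes, zero at the start; "torque": the same for the moment, N m; "grip_width": finger opening in m.
Only numpy, scipy, OpenCV 4.12 (cv2) and the standard library are available. Lean on these libraries where they do the work, as an engineer would, in place of code of your own. Each camera call takes 0.05 s, during which the arm holds its last target. There are 200 camera calls.

TASK

Press the orange release on the board tester so that its tray springs out, lay the loose circuit board flat in the tray's nest with the board's long white connector strip along the right side of the tray, the side where the release is, then push the tray back in by its blue nose until the catch clicks and holds it shut, and let go. Work by feel: the tray has to go a little deeper than its shut position before the catch clicks, how much differs from tester to tester, and neither the tray nor the release may be forced once it comes up against its stop. Leave the other things on the bench where they are.

Things in the scene. Friction and masses are not known exactly. Their poses are not given: they have to be found in the camera images.
- tester: board tester, a low off-white box 150 deep (x) x 156 wide (y) x 60 high with black front, fixed on the bench. Origin on the bench under the middle of its front face; x points level into the machine (the way the tray goes in), y to its left seen from the robot, z up. Its front slot, 120 wide, spans 10 to 46 mm above the bench.
- release (a point): top middle of the orange release button when up: a cap 24 mm across, 9 mm proud of the cover (69 mm above the bench). It goes 7.5 mm straight down against a spring (1 to 4 N; never over 35 N) and frees the tray at 5.5 mm: press it right down. It then stays down and pops up when the tray clicks. This point does not move with it.
- tray: the sliding tray. Its origin and axes are the tester's when latched shut; sprung right out it stands 90 mm along the tester's -x. A spring drives it out (4 N shut, 1 N out). It clicks only when pushed 1.5 to 11 mm (differs between testers) deeper than shut; this takes 2 to 7 N, and 0.5 mm past the click a rubber stop adds 17 N per mm: 11 to 15 N means it has clicked. Over 20 N harms it.
- nose (a point): middle of the outer face of the tray's blue nose, a block 78 wide (y) x 24 high, 16 to 40 mm above the bench, standing 22 mm out of the tray's black front plate (116 wide, up to 44 mm high). Moves with the tray, axes as the tester's; the face looks along -x. Push on it along the tester's x.
- nest (a point): middle of the tray's nest, where the board's underside rests (22 mm above the bench); moves with the tray, axes as the tester's. With the tray out it is 45 mm in front of the tester. White corner guides, sloped on top, rise to 30 mm; play 1.5 to 2 mm each side. Between them both long sides are open for 45 mm, with nothing below down to the bench, for fingers.
- board: loose green circuit board to be tested, 48 (x) x 62 (y) mm, parts up to 11 mm high, its edges gripping up to 5 mm above the underside; about 40 g. Origin in the middle of its underside. In the nest its long side (y) runs along the tester's x. Take it across the 48 mm width, at the middle of the long sides.
- connector (a point): middle of the white connector strip (about 34 mm long, the longest part on the board), which lies along one long side of the board, 18 mm from the board's middle toward the board's +x. In the nest it belongs on the tester's -y side, the right seen from the robot, so that the board's +x points along the tester's -y.
- tape_amber: roll of amber tape lying flat, 73 mm across, 14 high; bystander, origin in the middle of its underside
- nippers: blue-handled side cutters lying flat, 48 x 111 x 12 mm; bystander, origin in the middle
Not all that is in view belongs to the job. Leave any purple or yellow look-alike of the board alone.

How it is judged:
On the way, in this order (a step that is already met when the one before it is completed fails the run):
1. the release is pressed and the tray has sprung out (x of tray in the frame of tester below -0.08 m), for 0.1 s.
2. the board lies flat in the nest of the open tray, white connector strip on the right (release) side, and is let go (horizontal distance between board and nest below 0.004 m and z of board in the frame of nest between -0.003 and 0.003 m and angle between board's own z axis and vertical below 0.07 rad and y of connector in the frame of nest below -0.012 m and x of tray in the frame of tester below -0.03 m and contact force between the fingers and board below 0.1 N), for 0.2 s.
At the end, for the whole second after the job is handed in: the tray is latched shut (within 4 mm of its shut place, with nothing pushing it) and at rest, the board flat in its nest: within 4 mm of the nest's middle, at its seat height within 3 mm, tilted less than 0.07 rad, white connector strip on the right (release) side (horizontal distance between board and nest below 0.004 m and z of board in the frame of nest between -0.003 and 0.003 m and angle between board's own z axis and vertical below 0.07 rad and y of connector in the frame of nest below -0.012 m and x of tray in the frame of tester between -0.004 and 0.004 m and linear speed of board below 0.02 m/s); the robot touches nothing.
It fails at once if the tray is pushed with more than 20 N by the robot (contact force between any of the fingers, the arm and tray above 20 N).
It fails at once if the tester (its case, release or tray) is pushed with more than 35 N by the robot (contact force between any of the fingers, the arm and tester above 35 N).
It fails at once if a bystander (tape, side cutters) is moved by more than 20 mm (distance of any of tape_amber, nippers from where it was at the start of the episode above 0.02 m).
It also fails if it takes over 69 s, if anything falls off the work surface, if the arm or the gripper's body presses on something with over 40 N, if the wrist force passes 120 N, or if a joint passes its speed limit or range.

## Working session

There is one attempt and no reset: what is moved stays moved. The work goes in short steps, Python scripts to look and compute and a tool call to move; the robot and the scene stay as the last step left them, time stands still between calls to the robot, and variables do not carry over. Pictures are saved under pics/ and viewed, about 8 in all and at most 12, crops included, and the job is handed in when it is done.

Besides the shell and the picture viewer there is one more tool, called as name(argument=value, ...) on one line, values as JSON. arm_command: Moves the arm, as the interface text tells. Its arguments: {"type":"object","properties":{"moves":{"type":"array"},"newtons":{"type":"number"}},"required":["moves"]}

```bash
ls; mkdir -p pics; python3 - <<'E'
from bench import bot
import cv2,numpy as np
s=bot.read_state();print(s, bot.grasp_offset)
ims=[]
for n in("top","side"):
    c=bot.capture(n);ims.append(c["pixels"]);np.savez(f"{n}0.npz",**c)
    print(n,c["K"].tolist(),c["dist_coeffs"],c["R"].tolist(),c["t"],(c["range_z"]==0).mean())
    cv2.imwrite(f"pics/{n}0.png",cv2.resize(c["pixels"][:,:,::-1],(800,600),interpolation=cv2.INTER_CUBIC))
E
```

```text
pics
{'time_s': 0.0, 'joint_positions': array([ 1.51807363e+00,  3.59368545e-01,  1.10420932e-02, -3.22591511e-04,
       -1.22411677e+00, -2.88117352e-01]), 'joint_velocities': array([-0.00034541, -0.00246726,  0.00221628,  0.00053127,  0.00042556,
       -0.00094829]), 'joint_efforts': array([-1.12792401e-03, -5.83310473e+01,  2.93435454e+01,  6.93688273e+00,
       -5.70371092e-03, -1.78150350e-05]), 'ee_pos': array([0.22550011, 0.63569517, 0.23037322]), 'orientation': array([ 0.10604336,  1.56912173, -1.80570287]), 'wrist_force': array([ 0.49949   ,  0.02239361, -0.34974255]), 'torque': array([ 0.00884298, -0.01972376, -0.04644961]), 'grip_width': 0.08502915012844024} -0.0187
top [[429.7508137544417, 0.0, 252.07393209582057], [0.0, 429.7508137544417, 183.68575905364733], [0.0, 0.0, 1.0]] [-0.07535281  0.          0.          0.          0.        ] [[0.02005615765590352, -0.9997546234151746, 0.009404440443979901], [-0.9970576656475271, -0.020696350361121763, -0.07380834949539576], [0.07398487624904387, -0.007896457541994103, -0.9972281003084005]] [-0.07129318  0.54600065  1.18649107] 0.0037333170572916665
side [[389.3553085223854, 0.0, 255.926850106846], [0.0, 389.3553085223854, 187.45102998775675], [0.0, 0.0, 1.0]] [-0.0972807  0.         0.         0.         0.       ] [[-0.9923507278686775, -0.12344435776791952, -0.0012342745932742776], [-0.05860392971869117, 0.4798608782324106, -0.8753851249384732], [0.10865363463792839, -0.8686167325565893, -0.4834246162564358]] [0.51190325 0.14031241 0.976993  ] 0.007288614908854167
```

View pics/top0.png

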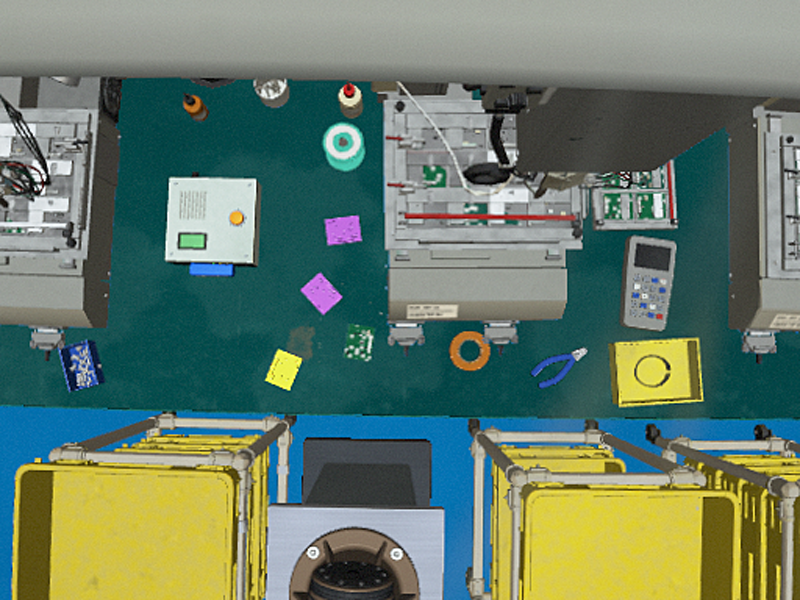

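View pics/side0.png

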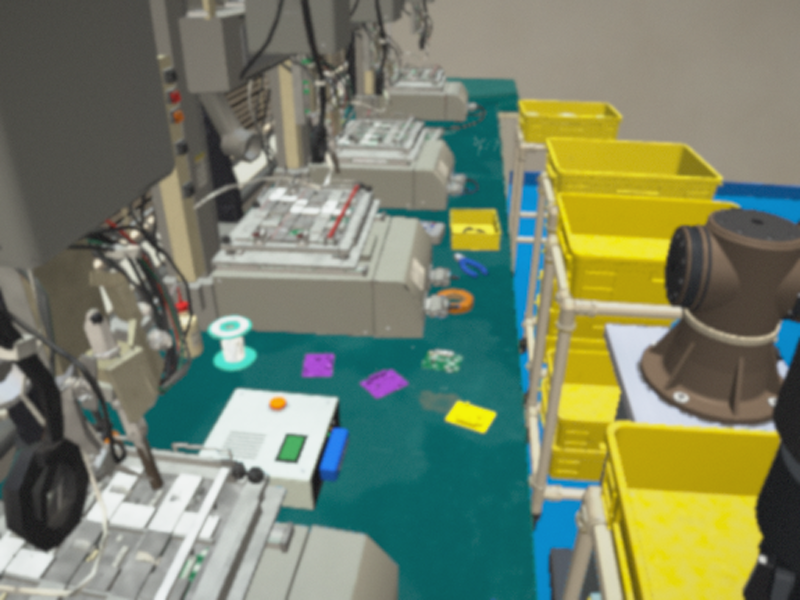

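The top view shows the tester around (212,222) with its release at (237,218), and the blue nose at (212,270). The loose green board is at (358,343), and the tape and nippers are well to the right. Next I'll measure these and zoom in on the board.

```bash
cat > h.py <<'E'
import numpy as np,cv2
def ray(c,uv):
    p=cv2.undistortPoints(np.array(uv,float).reshape(-1,1,2),c["K"],c["dist_coeffs"]).reshape(-1,2)
    return -c["R"].T@c["t"], np.c_[p,np.ones(len(p))]@c["R"]
def plane(c,uv,z):
    o,d=ray(c,uv); return o+d*((z-o[2])/d[:,2])[:,None]
def mask(c,lo,hi,box=None):
    m=cv2.inRange(cv2.cvtColor(c["pixels"],cv2.COLOR_RGB2HSV),lo,hi)
    if box: 
        k=np.zeros_like(m);a,b,x,y=box;k[b:y,a:x]=1;m*=k
    return m
def big(m): return max(cv2.findContours(m,cv2.RETR_EXTERNAL,cv2.CHAIN_APPROX_NONE)[0],key=cv2.contourArea)
def cen(k):
    M=cv2.moments(k);return M["m10"]/M["m00"],M["m01"]/M["m00"]
def rect(P): # plane points m -> centre,size,angle mm/deg
    return cv2.minAreaRect((P[:,:2]*1000).astype(np.float32))
E
python3 - <<'E'
from h import *
c=dict(np.load("top0.npz"));s=dict(np.load("side0.npz"))
k=big(mask(c,(8,150,120),(20,255,255),(130,120,170,160)));print("rel top",cen(k),plane(c,[cen(k)],.069),rect(plane(c,k,.069)))
k=big(mask(s,(8,150,120),(20,255,255),(160,240,200,270)));print("rel side",cen(k),plane(s,[cen(k)],.069))
k=big(mask(c,(0,0,150),(179,60,255),(95,105,172,175)));print("cover",rect(plane(c,k,.06)))
k=big(mask(c,(100,120,100),(125,255,255),(110,160,160,185)));print("nose",rect(plane(c,k,.04)))
for n,cc,b in(("top",c,(205,195,255,240)),("side",s,(262,215,320,245))):
    x,y,X,Y=b;im=cc["pixels"][y:Y,x:X,::-1];cv2.imwrite(f"pics/b_{n}.png",cv2.resize(im,None,fx=8,fy=8,interpolation=cv2.INTER_CUBIC))
a,b=[cv2.imread(f"pics/b_{n}.png") for n in("top","side")]
h=max(a.shape[0],b.shape[0]);f=lambda i:cv2.copyMakeBorder(i,0,h-i.shape[0],0,0,0)
o=np.hstack([f(a),f(b)]);print(o.shape);cv2.imwrite("pics/b.png",cv2.resize(o,(800,int(o.shape[0]*800/o.shape[1]))))
E
```

```text
rel top (147.55555555555554, 139.0) [[0.65989849 0.2274293  0.069     ]] ((660.444580078125, 225.69091796875), (7.242888450622559, 16.711336135864258), 82.9355697631836)
rel side (177.1223628691983, 257.789029535865) [[0.65627926 0.22454549 0.069     ]]
cover ((658.0909423828125, 265.94085693359375), (155.5184326171875, 148.51255798339844), 89.77188110351562)
nose ((571.6754760742188, 267.27203369140625), (22.351806640625, 76.03850555419922), 1.151184320449829)
(360, 864, 3)
```

View pics/b.png

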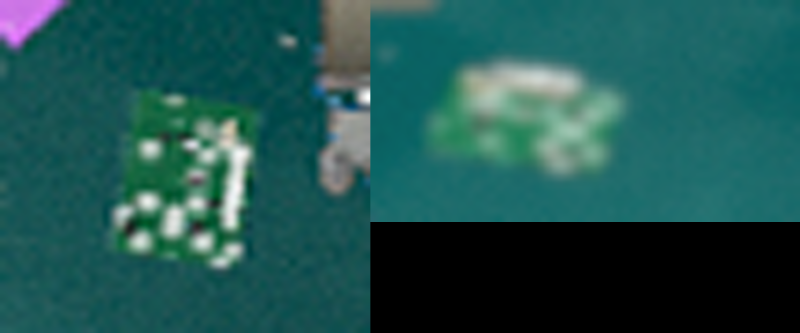

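The connector strip is on the board's right side, at crop pixel (234,185). The board is therefore already close to the required orientation, off by roughly 8–10° of yaw. I'll write a move planner next.

```bash
cat >> h.py <<'E'
from scipy.spatial.transform import Rotation as Ro
def pose(s): return np.array(s["ee_pos"]),Ro.from_euler("xyz",s["orientation"]).as_matrix()
def target(jaw_deg): # tool down, jaw (z) axis at this angle in the world xy plane
    a=np.radians(jaw_deg);x=np.array([0,0,-1.]);z=np.array([np.cos(a),np.sin(a),0]);return np.c_[x,np.cross(z,x),z]
def plan(s,p,jaw):
    o,R=pose(s);print("turn",Ro.from_matrix(R.T@target(jaw)).as_rotvec().round(4),"shift mm",((np.array(p)-o)@R*1000).round(1))
E
python3 - <<'E'
from h import *
from bench import bot
s=bot.read_state();print(pose(s)[1].round(3))
for j in(90,-90):
    plan(s,(.45,.27,.23),j);plan(s,(.6585,.2265,.12),j)
c=dict(np.load("top0.npz"))
k=big(mask(c,(45,100,40),(80,255,255),(215,205,245,235)));print(cen(k),cv2.contourArea(k),rect(plane(c,k,.003)))
E
```

```text
[[-0.     0.942 -0.334]
 [-0.001 -0.334 -0.942]
 [-1.     0.     0.001]]
turn [ 2.8007e+00  2.0000e-04 -2.1000e-03] shift mm [  0.9 333.9 269.7]
turn [ 2.8007e+00  2.0000e-04 -2.1000e-03] shift mm [110.9 544.9 240.8]
turn [-3.409e-01  1.500e-03  1.000e-04] shift mm [  0.9 333.9 269.7]
turn [-3.409e-01  1.500e-03  1.000e-04] shift mm [110.9 544.9 240.8]
(228.18967452300785, 216.59483726150393) 148.5 ((447.71990966796875, 1.3463630676269531), (48.01503372192383, 61.321044921875), 81.73664093017578)
```

arm_command(moves=[-0.12,0,0,0,45,36,1,-0.24,0,0,0,90,72,1,-0.341,0,0,0,130,105,1,-0.341,0,0,0,170,138,1,-0.341,0,0,0,210,170,1,-0.341,0,0,0,250,202,1,-0.341,0,0,0,290,234,1,-0.341,0,0,0,334,270,1,-0.341,0,0,0,334,270,1,-0.341,0,0,0,334,270,1])

```text
time_s: 1.1
ee_pos: [0.451, 0.2665, 0.2307]
orientation: [-0.355, 1.569, -1.93]
wrist_force: [0.3, 0.9, 0.4]
grip_width: 0.0005
```

```bash
python3 - <<'E'
from h import *
from bench import bot
s=bot.read_state();print(s["ee_pos"],s["wrist_force"]);plan(s,(.6585,.2265,.09),-90);plan(s,(.45,.0,.2),-98)
c=bot.capture("wrist");np.savez("w1.npz",**c)
print(c["R"].round(3).tolist(), (-c["R"].T@c["t"]).round(3))
cv2.imwrite("pics/w1.png",c["pixels"][:,:,::-1])
E
```

```text
[0.45103414 0.2665319  0.23072032] [0.32427123 0.93255595 0.37725138]
turn [-0.0036  0.0021  0.0008] shift mm [140.6 207.7  39. ]
turn [0.1361 0.0021 0.0006] shift mm [ 3.130e+01 -1.000e-01  2.665e+02]
[[-0.004, -1.0, 0.002], [-0.951, 0.004, 0.31], [-0.31, -0.001, -0.951]] [0.53  0.265 0.373]
```

View pics/w1.png

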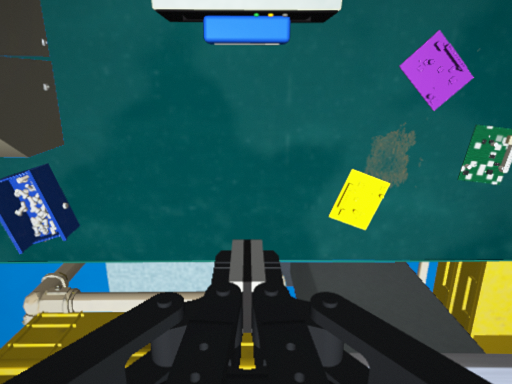

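The wrist view shows the tester front at the top, with the nose spanning (204–291, 15–45), and the board at (487,155). I'll measure the nose from this view while moving above the release.

arm_command(moves=[0,0,0,0,42,8,1,0,0,0,30,84,16,1,0,0,0,60,126,24,1,0,0,0,90,168,32,1,0,0,0,120,207,39,1,0,0,0,141,207,39,1,0,0,0,141,207,39,1,0,0,0,141,207,39,1])

```text
time_s: 1.95
ee_pos: [0.6567, 0.2286, 0.0893]
orientation: [-0.61, 1.567, -2.183]
wrist_force: [-0.3, 0.4, 0.0]
grip_width: 0.0
```

```bash
python3 - <<'E'
from h import *
from bench import bot
c=dict(np.load("w1.npz"))
k=big(mask(c,(100,120,80),(125,255,255),(195,5,300,60)))
P=plane(c,k,.04);print("nose top",rect(P),P.min(0),P.max(0))
k=big(mask(c,(45,90,30),(80,255,255),(455,110,512,190)));print("board",rect(plane(c,k,.003)))
k=big(mask(c,(0,0,170),(179,60,255),(140,0,360,14)));P=plane(c,k,.06);print("cover y",P.min(0),P.max(0))
s=bot.read_state();print(s["ee_pos"],s["wrist_force"])
c=bot.capture("wrist");np.savez("w2.npz",**c)
k=big(mask(c,(5,150,100),(22,255,255)));print("orange",cen(k),cv2.contourArea(k),plane(c,[cen(k)],.069),rect(plane(c,k,.069)))
E
```

```text
nose top ((571.4917602539062, 264.0362548828125), (77.48357391357422, 22.46706771850586), 89.79938507080078) [0.56013702 0.22529991 0.04      ] [0.58281075 0.30280001 0.04      ]
board ((448.5709533691406, 0.28369903564453125), (47.49531555175781, 61.41482925415039), 82.74276733398438)
cover y [0.58278988 0.18688582 0.06      ] [0.59051834 0.34105315 0.06      ]
[0.65670092 0.22864912 0.08932956] [-0.32446964  0.37511995  0.0109418 ]
orange (268.32562159287323, 227.05836989761997) 1253.5 [[0.66246295 0.21544051 0.069     ]] ((662.0534057617188, 215.60987854003906), (22.14884376525879, 21.964555740356445), 48.76303482055664)
```

```bash
python3 - <<'E'
from h import *
for n,b in(("top0",(130,120,175,160)),("side0",(160,240,200,275)),("w2",None)):
    c=dict(np.load(n+".npz"));k=big(mask(c,(3,110,100),(25,255,255),b));print(n,cen(k),cv2.boundingRect(k),plane(c,[cen(k)],.069).round(4),rect(plane(c,k,.069)))
c=dict(np.load("w2.npz"));cv2.imwrite("pics/w2.png",c["pixels"][:,:,::-1])
E
```

```text
top0 (150.99250936329588, 139.10861423220973) (147, 135, 9, 9) [[0.6598 0.218  0.069 ]] ((659.596923828125, 218.20465087890625), (22.300004959106445, 20.775785446166992), 65.71076202392578)
side0 (177.26984126984127, 257.6063492063492) (173, 254, 10, 8) [[0.6561 0.2239 0.069 ]] ((655.858642578125, 223.37762451171875), (19.11351776123047, 24.62440299987793), 16.3511962890625)
w2 (268.38632478632474, 227.16160420775805) (246, 208, 45, 41) [[0.6624 0.2154 0.069 ]] ((661.8631591796875, 215.49856567382812), (22.428176879882812, 21.988327026367188), 47.13211441040039)
```

View pics/w2.png

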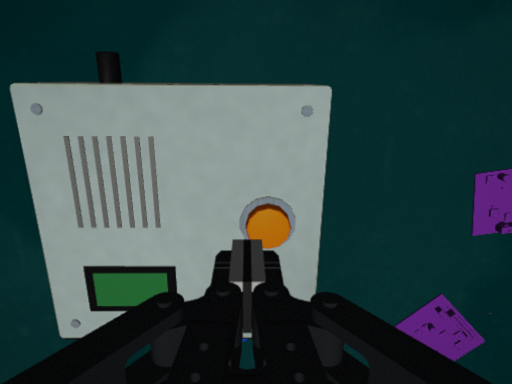

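The wrist view shows the fingertip at (247,240) and the button at (268,227). The button sits at about (0.661, 0.217), so I'll shift to it and go down.

arm_command(moves=[0,0,0,0,4,12,1,0,0,0,0,4,12,1,0,0,0,10,4,12,1,0,0,0,18,4,12,1,0,0,0,21,4,12,1,0,0,0,23,4,12,1,0,0,0,24,4,12,1,0,0,0,24,4,12,1])

```text
time_s: 2.8
ee_pos: [0.6612, 0.2171, 0.0668]
orientation: [0.117, 1.569, -1.455]
wrist_force: [0.5, 0.3, -0.2]
grip_width: -0.0004
```

arm_command(moves=[0,0,0,2,0,0,1,0,0,0,3,0,0,1,0,0,0,3,0,0,1])

```text
time_s: 3.1
ee_pos: [0.6615, 0.2173, 0.0637]
orientation: [0.615, 1.569, -0.957]
wrist_force: [-0.1, -0.1, 0.5]
grip_width: 0.0
```

arm_command(moves=[0,0,0,1.5,0,0,1,0,0,0,1.5,0,0,1])

```text
time_s: 3.3
ee_pos: [0.6617, 0.2173, 0.062]
orientation: [0.714, 1.569, -0.859]
wrist_force: [-0.4, 0.1, 2.7]
grip_width: -0.0
```

arm_command(moves=[0,0,0,1,0,0,1,0,0,0,1,0,0,1])

```text
time_s: 3.5
ee_pos: [0.6618, 0.2173, 0.0615]
orientation: [0.844, 1.569, -0.728]
wrist_force: [-1.2, 0.1, 5.2]
grip_width: -0.0002
```

arm_command(moves=[0,0,0,0.8,0,0,1,0,0,0,0.8,0,0,1])

```text
time_s: 3.7
ee_pos: [0.6618, 0.2173, 0.0614]
orientation: [0.95, 1.569, -0.622]
wrist_force: [-3.5, -0.5, 7.3]
grip_width: 0.0001
```

arm_command(moves=[0,0,0,-5,0,0,1,0,0,0,-40,0,0,1,0,0,0,-80,-20,-10,1,0,0,0,-120,-60,-20,1,0,0,0,-150,-100,-30,0.5,0,0,0,-160,-130,-45,0,0,0,0,-160,-130,-45,-0.5,0,0,0,-160,-130,-45,-0.5])

```text
time_s: 4.5
ee_pos: [0.5312, 0.2634, 0.2221]
orientation: [1.673, 1.568, 0.102]
wrist_force: [-0.3, 0.4, -0.5]
grip_width: 0.0578
```

```bash
python3 - <<'E'
from h import *
from bench import bot
s=bot.read_state();print(s["time_s"],s["ee_pos"],s["wrist_force"]);plan(s,(.46,0,.2),-98)
c=bot.capture("wrist");np.savez("w3.npz",**c)
cv2.imwrite("pics/w3.png",c["pixels"][:,:,::-1])
E
```

```text
4.5 [0.5311763  0.26339479 0.22207527] [-0.25655922  0.44144183 -0.54224231]
turn [ 0.1401 -0.0005 -0.0029] shift mm [ 21.8 -71.4 263.4]
```

View pics/w3.png

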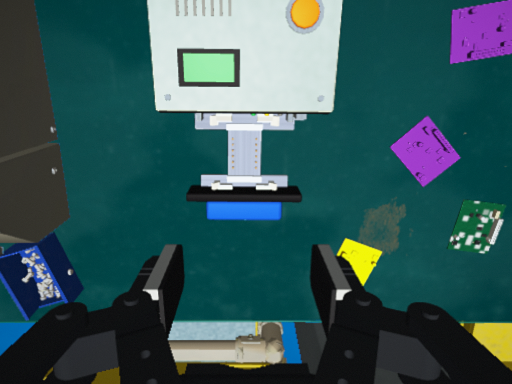

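The tray is out: nose at (244,211), nest spine at (244,150). Now I'll go over the board and measure both.

arm_command(moves=[0,0,0,0,-10,40,-1,0.05,0,0,0,-20,80,-1,0.1,0,0,0,-35,120,-1,0.14,0,0,5,-50,165,-1,0.14,0,0,15,-71,210,-1,0.14,0,0,22,-71,255,-1,0.14,0,0,22,-71,263,-1,0.14,0,0,22,-71,263,-1])

```text
time_s: 5.35
ee_pos: [0.4605, -0.0021, 0.1984]
orientation: [0.256, 1.569, -1.46]
wrist_force: [-0.3, 0.4, 0.1]
grip_width: 0.0856
```

```bash
python3 - <<'E'
from h import *
from bench import bot
c=dict(np.load("w3.npz"))
k=big(mask(c,(100,120,80),(125,255,255),(190,195,300,230)));P=plane(c,k,.04);print("nose",rect(P),P.min(0),P.max(0))
k=big(mask(c,(0,0,170),(179,70,255),(140,0,360,113)));P=plane(c,k,.06)
f=P[P[:,0]<P[:,0].min()+.004];f=f[(f[:,1]>.2)&(f[:,1]<.33)]
print("front x",P[:,0].min(),"yaw",np.degrees(np.polyfit(f[:,1],f[:,0],1)[0]),P.min(0),P.max(0))
k=big(mask(c,(100,0,90),(140,75,200),(223,133,268,172)));print("spine",cv2.boundingRect(k),rect(plane(c,k,.02)))
w=mask(c,(0,0,215),(179,40,255),(190,113,300,192))
for q in cv2.findContours(w,cv2.RETR_EXTERNAL,cv2.CHAIN_APPROX_NONE)[0]:
    if cv2.contourArea(q)>15: print("white",cv2.boundingRect(q),plane(c,[cen(q)],.03))
s=bot.read_state();print(s["ee_pos"],s["wrist_force"])
c=bot.capture("wrist");np.savez("w4.npz",**c)
k=big(mask(c,(45,90,30),(80,255,255),(150,50,380,290)));print("board px",cv2.boundingRect(k),[rect(plane(c,k,z)) for z in(.0016,.003)])
im=c["pixels"][:,:,::-1].copy();cv2.drawContours(im,[k],-1,(0,0,255),1);cv2.imwrite("pics/w4.png",im)
E
```

```text
nose ((483.04119873046875, 264.8171691894531), (20.775127410888672, 76.95574188232422), 0.01944580301642418) [0.47265447 0.22633692 0.04      ] [0.49343029 0.30329303 0.04      ]
front x 0.5839789075055758 yaw 0.3417448656931729 [0.58397891 0.1863377  0.06      ] [0.66964481 0.34101288 0.06      ]
spine (254, 166, 3, 2) ((524.5440063476562, 253.05630493164062), (0.47623759508132935, 2.329819917678833), 27.307662963867188)
white (202, 175, 85, 15) [[0.51148338 0.26612368 0.03      ]]
white (205, 114, 88, 61) [[0.55395717 0.26232676 0.03      ]]
[ 0.46049421 -0.00213319  0.19839234] [-0.26182094  0.39623846  0.09346119]
board px (222, 143, 48, 59) [((448.0517272949219, -1.7730369567871094), (47.938262939453125, 61.87190246582031), 82.23319244384766), ((448.4261169433594, -1.8287639617919922), (47.740234375, 61.61629867553711), 82.23319244384766)]
```

View pics/w4.png

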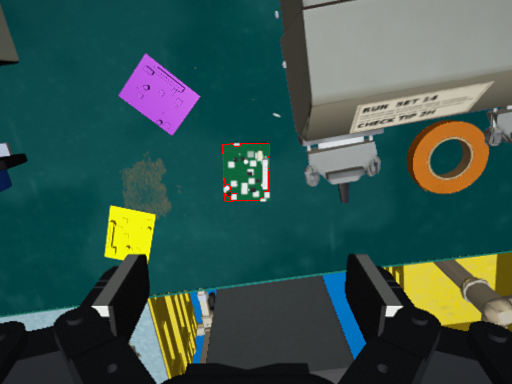

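The board contour fits cleanly, and the connector is on the right. There's a machine handle nearby at (340,160), so I'll check its clearance with depth.

```bash
python3 - <<'E'
from h import *
from bench import bot
c=dict(np.load("w4.npz"))
u,v=np.meshgrid(np.arange(270,400),np.arange(90,215));z=c["range_z"][90:215,270:400].ravel()
o,d=ray(c,np.c_[u.ravel(),v.ravel()]);P=o+d*z[:,None];P=P[(z>0)&(P[:,2]>.012)]
for a in np.arange(.40,.50,.02):
    q=P[(P[:,0]>a)&(P[:,0]<a+.02)]
    if len(q): print(a.round(2),"ymax",q[:,1].max().round(4),"z",q[:,2].min().round(3),q[:,2].max().round(3), q[q[:,1].argmax()].round(3))
s=bot.read_state();plan(s,(.4482,-.0019,.10),-97.8);plan(s,(.4482,-.0019,.0),-97.8)
E
```

```text
0.42 ymax -0.0808 z 0.056 0.065 [ 0.44  -0.081  0.064]
0.44 ymax -0.0534 z 0.054 0.075 [ 0.457 -0.053  0.063]
0.46 ymax -0.0548 z 0.052 0.068 [ 0.461 -0.055  0.062]
0.48 ymax -0.0508 z 0.012 0.1 [ 0.491 -0.051  0.074]
turn [-0.0072  0.0013 -0.0009] shift mm [ 98.6 -12.5   2.6]
turn [-0.0072  0.0013 -0.0009] shift mm [198.6 -12.6   2.4]
```

arm_command(moves=[-0.007,0,0,30,-6,2,-0.45,-0.007,0,0,70,-12,2.5,-0.45,-0.007,0,0,110,-12.5,2.5,-0.45,-0.007,0,0,145,-12.5,2.5,-0.45,-0.007,0,0,170,-12.5,2.5,-0.45,-0.007,0,0,170,-12.5,2.5,-0.45,-0.007,0,0,170,-12.5,2.5,-0.45])

```text
time_s: 6.1
ee_pos: [0.4487, -0.0013, 0.0286]
orientation: [-0.098, 1.568, -1.804]
wrist_force: [1.1, 0.1, -0.1]
grip_width: 0.0621
```

```bash
python3 - <<'E'
from h import *
from bench import bot
s=bot.read_state();print(s["wrist_force"],s["grip_width"]);plan(s,(.4482,-.0019,-.0025),-97.8)
E
```

```text
[ 1.08903784  0.09132015 -0.138938  ] 0.06213480446516295
turn [0.001  0.0024 0.0002] shift mm [31.1 -0.5  0.6]
```

arm_command(moves=[0,0.002,0,15,-0.5,0.5,-0.45,0,0.002,0,25,-0.5,0.5,-0.45,0,0.002,0,30,-0.5,0.5,-0.45,0,0.002,0,31,-0.5,0.5,-0.45,0,0.002,0,31,-0.5,0.5,-0.45], newtons=25)

```text
time_s: 6.6
ee_pos: [0.4485, -0.0017, -0.002]
orientation: [0.608, 1.571, -1.098]
wrist_force: [-0.9, -0.2, -0.3]
grip_width: 0.0619
```

arm_command(moves=[0,0,0,0,0,0,-0.2,0,0,0,0,0,0,0,0,0,0,0,0,0,0.3,0,0,0,0,0,0,0.3,0,0,0,0,0,0,0.3])

```text
time_s: 7.1
ee_pos: [0.4489, -0.0016, -0.0013]
orientation: [1.805, 1.57, 0.1]
wrist_force: [-1.3, 0.7, 5.3]
grip_width: 0.0459
```

arm_command(moves=[0,0,0,-3,0,0,0.3,0,0,0,-10,0,0,0.3,0,0,0,-30,0,0,0.3,0,0,0,-60,0,0,0.3,0,0,0,-100,0,0,0.3,0,0,0,-110,0,0,0.3,0,0,0,-110,0,0,0.3])

```text
time_s: 7.8
ee_pos: [0.45, -0.001, 0.1109]
orientation: [2.059, 1.565, 0.353]
wrist_force: [0.8, 0.8, -0.3]
grip_width: 0.046
```

```bash
python3 - <<'E'
from h import *
from bench import bot
s=bot.read_state();print(s["wrist_force"],s["grip_width"]);plan(s,(.44,.12,.13),-90);plan(s,(.538,.264,.12),-90)
c=bot.capture("wrist");np.savez("w5.npz",**c);t=bot.capture("side")
a=cv2.resize(c["pixels"][180:384,140:380],None,fx=2,fy=2);b=cv2.resize(t["pixels"][180:282,240:340],(400,408),interpolation=cv2.INTER_CUBIC)
cv2.imwrite("pics/w5.png",cv2.resize(np.hstack([a,b]),(800,370))[:,:,::-1])
E
```

```text
[ 0.78865495  0.84913487 -0.34026673] 0.046026253991084946
turn [-0.1348 -0.0025 -0.0056] shift mm [ -18.9  -26.  -118.7]
turn [-0.1348 -0.0025 -0.0056] shift mm [  -8.    51.7 -274.5]
```

View pics/w5.png

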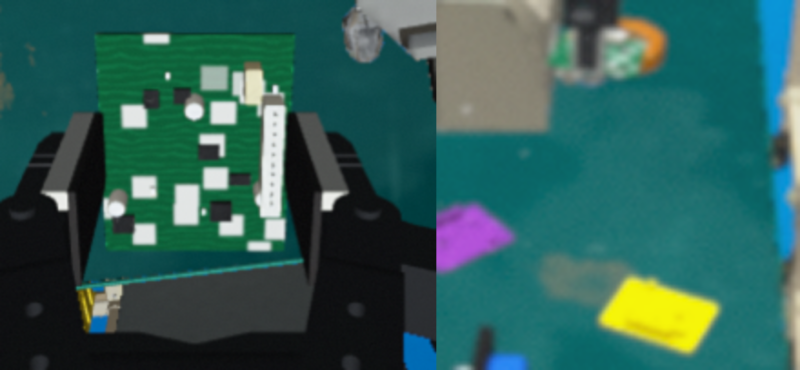

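The board is held level, with the connector on the right. I'll measure its offset in the hand.

```bash
python3 - <<'E'
from h import *
from bench import bot
c=dict(np.load("w5.npz"));s=bot.read_state();o,R=pose(s)
m=mask(c,(45,80,30),(80,255,255),(185,190,305,325))
m=cv2.morphologyEx(m,cv2.MORPH_CLOSE,np.ones((15,15)))
k=big(m);print(cv2.boundingRect(k))
for z in(.1125,.114,.116):
    r=rect(plane(c,k,z));p=np.array([r[0][0]/1e3,r[0][1]/1e3,o[2]]);print(z,r,"in tool mm",((p-o)@R*1e3).round(1))
print("tool jaw deg",np.degrees(np.arctan2(R[1,2],R[0,2])),"tool x",R[:,0])
w=dict(np.load("w3.npz"));o,d=ray(w,[[244,150]]);print(w["pixels"].shape)
im=cv2.resize(w["pixels"][105:200,180:310,::-1],None,fx=6,fy=6,interpolation=cv2.INTER_CUBIC);cv2.imwrite("pics/tray.png",im)
E
```

```text
(192, 198, 110, 120)
0.1125 ((448.5326232910156, -2.759593963623047), (48.34933853149414, 61.881202697753906), 82.31928253173828) in tool mm [-0.   0.4  1.1]
0.114 ((449.37261962890625, -2.878734588623047), (47.83483123779297, 61.222713470458984), 82.31922912597656) in tool mm [0.  1.3 1.1]
0.116 ((450.4925231933594, -3.0375843048095703), (47.1488151550293, 60.34469223022461), 82.3192138671875) in tool mm [0.  2.4 1.1]
tool jaw deg -97.75124371753977 tool x [ 1.11764624e-03  5.03774700e-04 -9.99999249e-01]
(384, 512, 3)
```

View pics/tray.png

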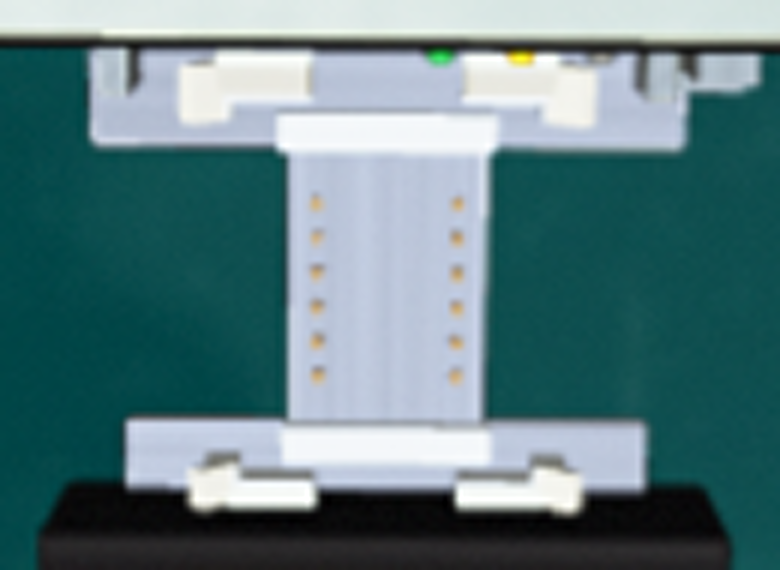

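```bash
python3 - <<'E'
from h import *
from bench import bot
w=dict(np.load("w3.npz"));f=lambda a,z:print(plane(w,[[180+(x)/6-.4,105+y/6-.4] for x,y in a],z).round(4).tolist())
f([(317,203),(457,203),(317,375),(457,375)],.020)
f([(288,152),(490,152),(288,422),(485,422)],.020)
f([(180,95),(597,95),(188,490),(583,490)],.030)
plan(bot.read_state(),(.5385,.2655,.10),-90)
E
```

```text
[[0.5535, 0.276, 0.02], [0.5535, 0.2524, 0.02], [0.5237, 0.2764, 0.02], [0.5237, 0.2521, 0.02]]
[[0.5621, 0.2808, 0.02], [0.5621, 0.2469, 0.02], [0.5152, 0.2816, 0.02], [0.5153, 0.2472, 0.02]]
[[0.5726, 0.2975, 0.03], [0.5726, 0.2303, 0.03], [0.5059, 0.2983, 0.03], [0.5059, 0.2307, 0.03]]
turn [-0.1353 -0.0006 -0.0011] shift mm [   8.6   53.4 -276.9]
```

arm_command(moves=[-0.03,0,0,-2,10,-40,0.3,-0.07,0,0,-2,20,-85,0.3,-0.11,0,0,-2,30,-130,0.3,-0.135,0,0,-2,40,-175,0.3,-0.135,-0.002,-0.005,-2,50,-220,0.3,-0.135,-0.002,-0.005,-2,52,-255,0.3,-0.135,-0.002,-0.005,-2,52,-275,0.3,-0.135,-0.002,-0.005,-2,52,-275,0.3])

```text
time_s: 8.7
ee_pos: [0.5364, 0.2655, 0.1084]
orientation: [-1.096, 1.564, -2.665]
wrist_force: [-0.8, -1.1, -0.6]
grip_width: 0.046
```

arm_command(moves=[0,0,0,20,1.6,0,0.3,0,0,0,45,1.6,0,0.3,0,0,0,60,1.6,0,0.3,0,0,0,60,1.6,0,0.3,0,0,0,60,1.6,0,0.3])

```text
time_s: 9.2
ee_pos: [0.5373, 0.2643, 0.0481]
orientation: [-1.024, 1.562, -2.593]
wrist_force: [0.5, 0.5, -0.3]
grip_width: 0.0459
```

```bash
python3 - <<'E'
from h import *
from bench import bot
s=bot.read_state();print(s["ee_pos"],s["wrist_force"],s["grip_width"]);plan(s,(.538,.2654,.0207),-90)
c=bot.capture("wrist");np.savez("w6.npz",**c)
m=mask(c,(45,80,30),(80,255,255),(185,190,305,325));m=cv2.morphologyEx(m,cv2.MORPH_CLOSE,np.ones((15,15)))
o,R=pose(s);k=big(m);r=rect(plane(c,k,s["ee_pos"][2]+.003));print(cv2.boundingRect(k),r)
cv2.imwrite("pics/w6.png",cv2.resize(c["pixels"][140:360,120:380,::-1],None,fx=3,fy=2.7,interpolation=cv2.INTER_CUBIC))
E
```

```text
[0.53730474 0.26425009 0.04813367] [ 0.46895182  0.52723977 -0.34720566] 0.045928181756562665
turn [0.0012 0.0044 0.0072] shift mm [27.4  0.9 -1.3]
(192, 198, 110, 121) ((536.3368530273438, 262.1816711425781), (47.925048828125, 62.29365158081055), 89.91527557373047)
```

View pics/w6.png

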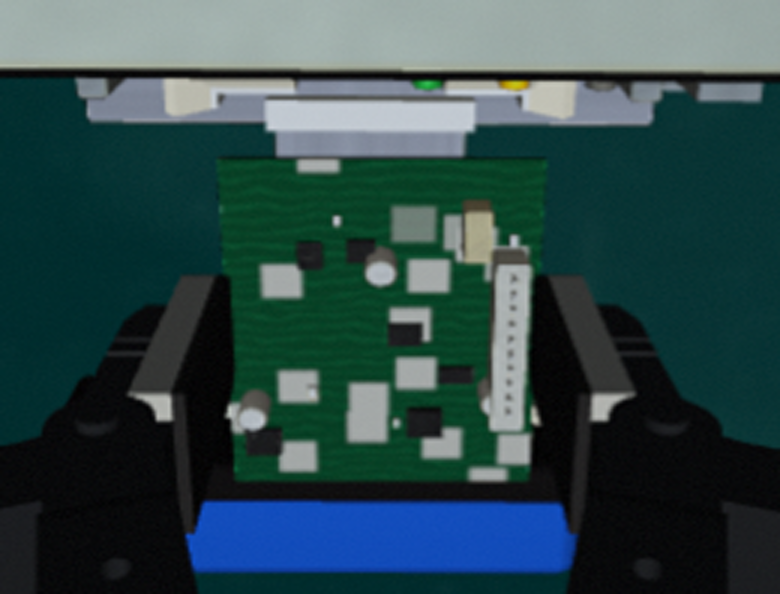

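```bash
python3 - <<'E'
from h import *
w=dict(np.load("w6.npz"));f=lambda a,z:print(plane(w,[[120+x/3-.33,140+y/2.7-.33] for x,y in a],z).round(4).tolist())
f([(165,85),(577,85)],.030)   # guide outer edges
f([(90,122),(654,122)],.022)
f([(265,98),(475,98)],.022)
f([(275,135),(467,135)],.02)
f([(195,502),(570,502),(187,570),(577,570)],.04)
E
```

```text
[[0.5737, 0.2972, 0.03], [0.5737, 0.2306, 0.03]]
[[0.5642, 0.3122, 0.022], [0.5642, 0.2153, 0.022]]
[[0.569, 0.2821, 0.022], [0.569, 0.2462, 0.022]]
[[0.5609, 0.2808, 0.02], [0.5609, 0.2472, 0.02]]
[[0.4915, 0.2952, 0.04], [0.4913, 0.2288, 0.04], [0.4749, 0.2975, 0.04], [0.4747, 0.2265, 0.04]]
```

arm_command(moves=[0.001,0.004,0.007,0,2,-1.8,0.3,0.001,0.004,0.007,8,2,-1.8,0.3,0.001,0.004,0.007,15,2,-1.8,0.3,0.001,0.004,0.007,15,2,-1.8,0.3,0.001,0.004,0.007,15,2,-1.8,0.3])

```text
time_s: 9.75
ee_pos: [0.5395, 0.2664, 0.0335]
orientation: [1.817, 1.57, 0.247]
wrist_force: [0.4, -0.5, -0.5]
grip_width: 0.0461
```

```bash
python3 - <<'E'
from h import *
from bench import bot
s=bot.read_state();print(s["ee_pos"],s["wrist_force"],s["grip_width"]);plan(s,(.5391,.2660,.0207),-90)
c=bot.capture("wrist");np.savez("w7.npz",**c)
m=mask(c,(45,80,30),(80,255,255),(185,190,305,325));m=cv2.morphologyEx(m,cv2.MORPH_CLOSE,np.ones((15,15)))
k=big(m);print(rect(plane(c,k,s["ee_pos"][2]+.003)))
E
```

```text
[0.53952355 0.26638419 0.03352456] [ 0.37628116 -0.50372472 -0.4593386 ] 0.04605217523163907
turn [ 0.0004 -0.0001 -0.0004] shift mm [12.8 -0.4  0.4]
((538.3746337890625, 264.38385009765625), (61.56410598754883, 47.706363677978516), 0.08952288329601288)
```

arm_command(moves=[0,0,0,4,0,0.2,0.3,0,0,0,7,0,0.2,0.3,0,0,0,10,0,0.2,0.3,0,0,0,10,0,0.2,0.3])

```text
time_s: 10.2
ee_pos: [0.5394, 0.2661, 0.0231]
orientation: [0.396, 1.571, -1.175]
wrist_force: [0.2, 0.0, -0.3]
grip_width: 0.0459
```

arm_command(moves=[0,0,0,1,0,0,0.3,0,0,0,2,0,0,0.3,0,0,0,2,0,0,0.3])

```text
time_s: 10.5
ee_pos: [0.5393, 0.266, 0.021]
orientation: [-0.202, 1.57, -1.773]
wrist_force: [-0.4, -0.2, -0.8]
grip_width: 0.0456
```

arm_command(moves=[0,0,0,1,0,0,0.3,0,0,0,1.5,0,0,0.3,0,0,0,1.5,0,0,0.3])

```text
time_s: 10.8
ee_pos: [0.54, 0.2662, 0.0207]
orientation: [1.668, 1.57, 0.098]
wrist_force: [-1.0, -2.5, 8.4]
grip_width: 0.0457
```

Contact came at the predicted seat height. Now I'll let go of the board and rise.

arm_command(moves=[0,0,0,-0.7,0,0,0.3,0,0,0,-0.7,0,0,0,0,0,0,-0.7,0,0,-0.2,0,0,0,-0.7,0,0,-0.4,0,0,0,-0.7,0,0,-0.4,0,0,0,-12,0,0,-0.4,0,0,0,-45,0,0,-0.4,0,0,0,-90,0,0,-0.4,0,0,0,-120,-20,0,-0.4,0,0,0,-120,-20,0,-0.4])

```text
time_s: 11.8
ee_pos: [0.5208, 0.2677, 0.1466]
orientation: [2.209, 1.561, 0.64]
wrist_force: [1.4, 1.2, 0.2]
grip_width: 0.0599
```

```bash
python3 - <<'E'
from h import *
from bench import bot
s=bot.read_state();print(s["ee_pos"],s["wrist_force"],s["grip_width"]);plan(s,(.440,.265,.10),-90);plan(s,(.440,.265,.022),-90)
c=bot.capture("wrist");np.savez("w8.npz",**c)
m=mask(c,(45,80,30),(80,255,255),(185,100,305,325));m=cv2.morphologyEx(m,cv2.MORPH_CLOSE,np.ones((9,9)))
k=big(m);x,y,w,h=cv2.boundingRect(k);print((x,y,w,h),rect(plane(c,k,.0236)))
k=big(mask(c,(100,120,80),(125,255,255),(190,100,310,300)));P=plane(c,k,.04);print("nose",rect(P))
x0,y0=max(x-70,0),max(y-40,0)
cv2.imwrite("pics/w8.png",cv2.resize(c["pixels"][y0:y0+200,x0:x0+260,::-1],None,fx=3,fy=3,interpolation=cv2.INTER_CUBIC))
E
```

```text
[0.52077547 0.26770743 0.14657718] [1.4005214  1.18142938 0.19025603] 0.059874265917806625
turn [ 0.0019 -0.0057 -0.0076] shift mm [ 45.9 -81.1   2.8]
turn [ 0.0019 -0.0057 -0.0076] shift mm [123.9 -81.7   3.3]
(219, 122, 62, 76) ((538.7442016601562, 264.4001159667969), (60.989933013916016, 47.75718688964844), 0.06372590363025665)
nose ((482.94818115234375, 264.705322265625), (20.105026245117188, 76.82675170898438), 0.21792544424533844)
```

View pics/w8.png

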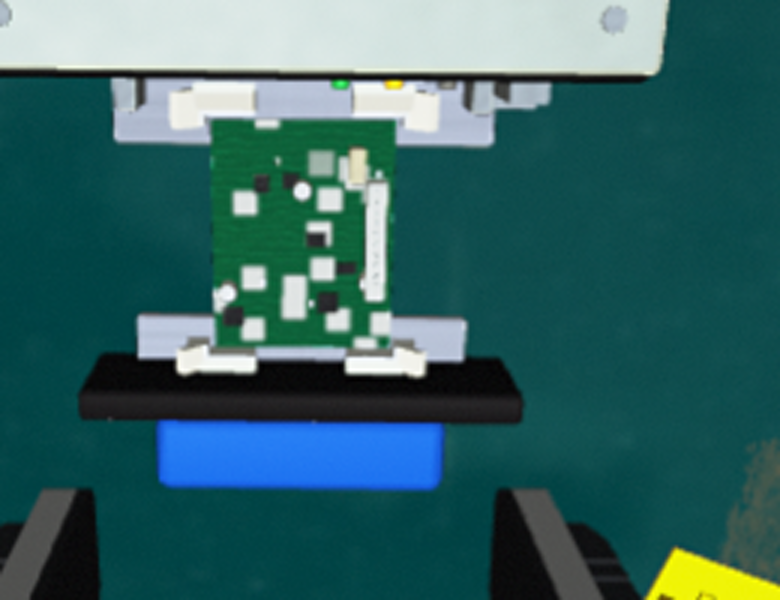

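The board is seated flat within the guides, with the connector on the right, and measures (0.5387, 0.2644) against the nest at (0.5388, 0.264). I'll shut the fingers, go round in front of the nose and down.

arm_command(moves=[0,0,0,0,-40,1,0.5,0.002,-0.005,-0.007,0,-82,3,1,0.002,-0.005,-0.007,20,-84,3,1,0.002,-0.005,-0.007,60,-84,3,1,0.002,-0.005,-0.007,100,-84,3,1,0.002,-0.005,-0.007,122,-84,3,1,0.002,-0.005,-0.007,122,-84,3,1,0.002,-0.005,-0.007,122,-84,3,1])

```text
time_s: 12.65
ee_pos: [0.4371, 0.2643, 0.0217]
orientation: [-0.809, 1.567, -2.38]
wrist_force: [0.8, -0.2, 0.2]
grip_width: 0.0
```

```bash
python3 - <<'E'
from h import *
from bench import bot
s=bot.read_state();print(s["ee_pos"],s["wrist_force"],s["grip_width"],pose(s)[1].round(3).tolist());plan(s,(.455,.265,.024),-90)
E
```

```text
[0.43706108 0.26433143 0.02167742] [ 0.80950845 -0.15232746  0.19517072] 1.1791712353846525e-05 [[-0.002, 1.0, -0.0], [-0.002, -0.0, -1.0], [-1.0, -0.002, 0.002]]
turn [-0.0001  0.0023  0.0024] shift mm [-2.4 17.9 -0.7]
```

arm_command(moves=[0,0,0,0,8,-0.7,1,0,0,0,0,15,-0.7,1,0,0,0,0,19,-0.7,1,0,0,0,0,22,-0.7,1,0,0,0,0,24,-0.7,1,0,0,0,0,26,-0.7,1,0,0,0,0,28,-0.7,1,0,0,0,0,31,-0.7,1,0,0,0,0,34,-0.7,1])

```text
time_s: 13.55
ee_pos: [0.471, 0.2648, 0.0215]
orientation: [-0.798, 1.567, -2.369]
wrist_force: [-2.1, -1.3, 2.3]
grip_width: 0.0001
```

arm_command(moves=[0,0,0,0,4,0,1,0,0,0,0,9,0,1,0,0,0,0,14,0,1,0,0,0,0,19,0,1,0,0,0,0,24,0,1,0,0,0,0,29,0,1,0,0,0,0,34,0,1,0,0,0,0,39,0,1,0,0,0,0,44,0,1,0,0,0,0,48,0,1])

```text
time_s: 14.55
ee_pos: [0.5192, 0.2645, 0.0213]
orientation: [-0.802, 1.566, -2.373]
wrist_force: [-4.6, -1.8, 3.5]
grip_width: -0.0002
```

```bash
python3 - <<'E'
from h import *
from bench import bot
s=bot.read_state();print(s["ee_pos"],s["wrist_force"]);plan(s,(.54,.265,.0215),-90)
c=bot.capture("wrist");np.savez("w9.npz",**c)
k=big(mask(c,(100,120,80),(125,255,255),(150,100,350,384)));print("nose",cv2.boundingRect(k),rect(plane(c,k,.04)))
m=mask(c,(45,80,30),(80,255,255),(150,100,350,330));k=big(cv2.morphologyEx(m,cv2.MORPH_CLOSE,np.ones((9,9))));print("board",cv2.boundingRect(k),rect(plane(c,k,.0236)))
E
```

```text
[0.51922134 0.26453867 0.02125203] [-4.63460409 -1.84350221  3.45479694]
turn [-0.0002  0.0032  0.0033] shift mm [-0.3 20.8 -0.5]
nose (150, 207, 190, 46) ((541.5159301757812, 264.04229736328125), (74.88520050048828, 19.481298446655273), 89.89759063720703)
board (186, 135, 115, 25) ((571.4488525390625, 263.99798583984375), (47.31187057495117, 10.037859916687012), 89.95452117919922)
```

arm_command(moves=[0,0.003,0.003,0,4,0,1,0,0.003,0.003,0,8,0,1,0,0.003,0.003,0,12,0,1,0,0.003,0.003,0,16,0,1,0,0.003,0.003,0,20,0,1,0,0.003,0.003,0,23,0,1,0,0.003,0.003,0,26,0,1,0,0.003,0.003,0,28,0,1,0,0.003,0.003,0,29,0,1])

```text
time_s: 15.5
ee_pos: [0.5489, 0.2645, 0.0211]
orientation: [0.397, 1.571, -1.174]
wrist_force: [-5.1, -2.2, 3.3]
grip_width: -0.0
```

arm_command(moves=[0,0,0,0,1,0,1,0,0,0,0,2,0,1])

```text
time_s: 15.7
ee_pos: [0.5505, 0.2645, 0.0211]
orientation: [-1.111, 1.57, -2.683]
wrist_force: [-6.8, -1.3, 4.5]
grip_width: -0.0001
```

arm_command(moves=[0,0,0,0,1,0,1,0,0,0,0,1.5,0,1])

```text
time_s: 15.9
ee_pos: [0.5515, 0.2645, 0.0211]
orientation: [-1.244, 1.569, -2.815]
wrist_force: [-7.0, -1.4, 4.5]
grip_width: 0.0001
```

arm_command(moves=[0,0,0,0,1,0,1,0,0,0,0,1.2,0,1])

```text
time_s: 16.1
ee_pos: [0.5522, 0.2645, 0.0211]
orientation: [-1.287, 1.569, -2.858]
wrist_force: [-6.6, -1.4, 4.7]
grip_width: -0.0001
```

arm_command(moves=[0,0,0,0,1,0,1,0,0,0,0,1.6,0,1,0,0,0,0,1.8,0,1])

```text
time_s: 16.4
ee_pos: [0.5535, 0.2645, 0.0211]
orientation: [-1.289, 1.568, -2.86]
wrist_force: [-5.9, -1.9, 3.4]
grip_width: 0.0002
```

arm_command(moves=[0,0,0,0,1,0,1,0,0,0,0,1.5,0,1])

```text
time_s: 16.6
ee_pos: [0.5543, 0.2645, 0.0211]
orientation: [-1.305, 1.567, -2.877]
wrist_force: [-7.2, -1.1, 5.1]
grip_width: -0.0002
```

arm_command(moves=[0,0,0,0,1,0,1,0,0,0,0,1.5,0,1])

```text
time_s: 16.8
ee_pos: [0.5547, 0.2645, 0.0211]
orientation: [-1.319, 1.565, -2.89]
wrist_force: [-10.6, 0.3, 6.7]
grip_width: -0.0002
```

Stiffness has risen sharply, with 3.4 N over 0.4 mm. One more small step.

arm_command(moves=[0,0,0,0,1,0,1,0,0,0,0,1.2,0,1])

```text
time_s: 17.0
ee_pos: [0.5546, 0.2644, 0.0211]
orientation: [-1.326, 1.564, -2.897]
wrist_force: [-11.7, 0.1, 6.9]
grip_width: -0.0002
```

```bash
python3 - <<'E'
from h import *
from bench import bot
def hgt(c,b=None):
    m=mask(c,(3,110,100),(25,255,255),b);k=big(m);q=np.zeros_like(m);cv2.drawContours(q,[k],-1,1,-1);q=cv2.erode(q,np.ones((3,3)))
    v,u=np.nonzero(q);o,d=ray(c,np.c_[u,v]);P=o+d*c["range_z"][v,u][:,None];return cv2.boundingRect(k),np.median(P,0).round(4)
for n in("w2","w3"): print(n,hgt(dict(np.load(n+".npz")),(230,0,340,260)))
c=bot.capture("wrist");print(hgt(c,(230,0,400,200)));t=bot.capture("top");print(hgt(t,(130,120,175,160)),hgt(dict(np.load("top0.npz")),(130,120,175,160)))
print(bot.read_state()["wrist_force"])
E
```

```text
w2 ((246, 208, 45, 41), array([0.6622, 0.2153, 0.0683]))
w3 ((291, 0, 29, 29), array([0.6606, 0.2157, 0.0629]))Traceback (most recent call last):
  File "<stdin>", line 7, in <module>
  File "<stdin>", line 4, in hgt
  File "h.py", line 12, in big
    def big(m): return max(cv2.findContours(m,cv2.RETR_EXTERNAL,cv2.CHAIN_APPROX_NONE)[0],key=cv2.contourArea)
                       ~~~^^^^^^^^^^^^^^^^^^^^^^^^^^^^^^^^^^^^^^^^^^^^^^^^^^^^^^^^^^^^^^^^^^^^^^^^^^^^^^^^^^^^
ValueError: max() iterable argument is empty
```

```bash
python3 - <<'E'
from h import *
from bench import bot
def hgt(c,b=None):
    m=mask(c,(3,110,100),(25,255,255),b)
    if m.sum()==0: return None
    k=big(m);q=np.zeros_like(m);cv2.drawContours(q,[k],-1,1,-1);q=cv2.erode(q,np.ones((3,3)))
    v,u=np.nonzero(q)
    if len(u)==0: return cv2.boundingRect(k)
    o,d=ray(c,np.c_[u,v]);P=o+d*c["range_z"][v,u][:,None];return cv2.boundingRect(k),np.median(P,0).round(4)
s0=dict(np.load("side0.npz"));print("side0",hgt(s0,(160,240,200,275)))
c=bot.capture("side");print("side",hgt(c,(160,240,200,275)))
c=bot.capture("top");print("top",hgt(c,(130,120,175,160)),hgt(dict(np.load("top0.npz")),(130,120,175,160)))
print("wrist",hgt(bot.capture("wrist")),bot.read_state()["wrist_force"])
E
```

```text
side0 ((173, 254, 10, 8), array([0.6569, 0.2227, 0.0678]))
side ((173, 254, 10, 8), array([0.6571, 0.2227, 0.0673]))
top ((147, 135, 9, 9), array([0.66  , 0.218 , 0.0693])) ((147, 135, 9, 9), array([0.6597, 0.2181, 0.0691]))
wrist ((411, 0, 57, 13), array([0.6512, 0.2158, 0.0683])) [-10.01403037   0.75632023   6.38948813]
```

The release is up again, at 0.069 m in the top view and matching its start picture, so the catch has clicked. I'll back off gently.

arm_command(moves=[0,0,0,0,-2,0,1,0,0,0,0,-5,0,1,0,0,0,0,-10,0,1,0,0,0,0,-25,0,1,0,0,0,-20,-50,0,1,0,0,0,-60,-60,0,1,0,0,0,-110,-60,0,1,0,0,0,-150,-50,0,1,0,0,0,-170,-40,0,1,0,0,0,-170,-40,0,1])

```text
time_s: 18.2
ee_pos: [0.5189, 0.2668, 0.1958]
orientation: [3.009, 1.567, 1.439]
wrist_force: [-0.0, 0.3, 0.6]
grip_width: -0.0
```

```bash
python3 - <<'E'
from h import *
from bench import bot
s=bot.read_state();print(s["time_s"],s["ee_pos"],s["wrist_force"])
c=bot.capture("wrist");m=mask(c,(100,120,80),(125,255,255),(170,20,330,230));k=big(m);P=plane(c,k,.04);print("nose",cv2.boundingRect(k),rect(P),P.min(0))
t=bot.capture("top");a=dict(np.load("top0.npz"))
for n,q in(("t0",a),("t",t)):
    k=big(mask(q,(100,120,100),(125,255,255),(110,160,160,200)));print(n,rect(plane(q,k,.04)))
    k=big(mask(q,(5,150,100),(22,255,255),(280,205,320,245)));print("tape",cen(k)); 
    k=big(mask(q,(100,120,80),(125,255,255),(335,215,380,255)));print("nippers",cen(k))
E
```

```text
18.2 [0.51887631 0.26676024 0.19584001] [-0.01723184  0.25223234  0.57260776]
nose (203, 100, 91, 24) ((571.3499755859375, 264.220703125), (19.210617065429688, 77.183349609375), 0.013208353891968727) [0.56174064 0.22562756 0.04      ]
t0 ((571.6754760742188, 267.27203369140625), (22.351806640625, 76.03850555419922), 1.151184320449829)
tape (299.94855072463764, 224.14855072463766)
nippers (354.77602799650043, 235.40507436570428)
t ((571.6762084960938, 267.23828125), (22.351806640625, 75.97100067138672), 1.151184320449829)
tape (299.8967391304348, 224.1442028985507)
nippers (354.8883071553228, 235.29057591623035)
```

The tray is back at its starting shut position, the bystanders haven't moved, and the arm is clear.

```bash
python3 -c "
from bench import bot
print(bot.hand_in())"
```

```text
the job is handed in; nothing more can be done
None
```

The job is done and handed in at about 18 s of the 69 s allowed; the interface gave no verdict.

- **Release:** I pressed it down to its stop, with at most about 8 N, and the tray sprang right out.
- **Board:** I laid it in the nest with the white connector strip on the right. After I let go, it measured within about 1 mm of the nest's middle and looked flat in the picture.
- **Tray:** I pushed it in by the nose to about 5 mm past its shut position. There the force rose sharply to about 13.6 N, of which 11.7 N was along the push. The release was up again at its starting height, so the catch had clicked.
- **Last checks:** After backing off, the top view put the nose within 0.1 mm of where it was at the start with the tray shut. The tape and nippers had not moved, and the wrist force was about zero.

**What disagreed or went unchecked:**
- My first position for the release was about 10 mm off sideways because the colour mask cut part of it away. I corrected this from the wrist camera before pressing.
- The side camera also put the release about 8 mm farther left than the other two views.
- The board could not be seen once the tray was shut, so its final position rests on the check made with the tray still open, apart from a partial look partway in that still showed it centred sideways.

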